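# Centre a culture dish on the colony viewer and switch on its lamp

### The job

Slide the culture dish over the colony viewer's white stage, without lifting it, until it lies wholly inside the black ring printed there. Only then press the green rocker switch over to on, the end with the white dot going down, so that the picture is taken of a centred dish. Leave the blue ultraviolet switch off, and the dish inside the ring.

Things in the scene. Friction and masses are not known exactly. Their poses are not given: they have to be found in the camera images.
- viewer: Colony viewer, fixed: white housing, x -100 to +100 mm, y -190 to +100 mm, flat top 45 mm above the worktop. Origin on the worktop under the ring's centre; x away from the robot at yaw 0, y to its left, z up. The white stage, rimless, spans 90 mm either way. The rockers, in black surrounds 46 x 74 mm, 53 mm high above the worktop, are at y = -145, x = -45 and +45; which is which varies.
- ring_mark (a point): Centre of the black printed ring, on the stage surface (45 mm above the worktop). Ring 100 mm inside, 106 mm outside diameter, with four short cross-hair ticks outside it. Printed, so nothing to feel.
- dish_center (a point): Centre, half-way up, of the loose beige culture dish with lid: a plain round disc, 89 mm diameter, 14 mm high, 25 to 45 g, standing on the stage. It starts 14 to 55 mm off the ring's centre and slides when pushed at its edge; it stops when the push stops.
- lamp_rocker (a joint): Green rocker: white light. Bistable over-centre hinge about the viewer's x axis: 0 = off (white-dot end, toward the viewer's -y, up), 0.56 = on (dot end down). Level at 0.28; past level it snaps over and stays. Flat paddle 30 mm (x) by 56 mm (y), 10 mm thick, pivoted at its middle 58 mm above the worktop. Pressing at the dot takes about 9 N.
- lamp_dot (a point): White dot (10 mm across) on the top face of the green rocker, 19 mm from the pivot, 9 mm from the rocker's end: the place to press. It moves with the rocker: about 68 mm above the worktop when off, 58 mm when on.
- uv_rocker (a joint): Blue rocker: ultraviolet, to be left off. Bistable over-centre hinge about the viewer's x axis: 0 = off (white-dot end, toward the viewer's -y, up), 0.56 = on (dot end down). Level at 0.28; past level it snaps over and stays. Flat paddle 30 mm (x) by 56 mm (y), 10 mm thick, pivoted at its middle 58 mm above the worktop. Pressing at the dot takes about 9 N. To be left off.
- uv_dot (a point): White dot (10 mm across) on the top face of the blue rocker, 19 mm from the pivot, 9 mm from the rocker's end: the place to press. It moves with the rocker: about 68 mm above the worktop when off, 58 mm when on.
- dish: The same dish as a body; origin at the centre of its underside.
There are look-alikes about, which are no part of the job. What is shaped like the dish but brown is not meant.

How it is judged:
By the outcome, as a careful person would: the job done as asked, in the order asked, and still so for the second after the job is handed in, with the robot touching nothing.
It also fails if it takes over 35 s, if anything falls off the work surface, if the arm or the gripper's body presses on something with over 40 N, if the wrist force passes 120 N, or if a joint passes its speed limit or range.

### The arm

A 6-joint arm with a two-finger parallel gripper is mounted at the origin on a cart in front of the work surface, level with it; the furniture and walls round the work are solid. World frame = base frame: x ahead of the robot, y to its left, z up, the work surface at z = 0. Lengths are in mm, angles in degrees, forces in N, time in s.
With the tool pointing down it reaches from about 400 to 825 mm from the base axis. Payload 7 kg.
Tool frame: the origin (TCP) lies midway between the tips of the shut fingers; the grasp point (between the pads) lies r.tcp_to_grasp behind it (r.tcp_to_grasp is the distance from the TCP to the grasp point, in mm); z points along the fingers, y is the direction in which the jaws open and shut (so a half turn about z gives the same grasp; the last joint's range is limited). The gripper opens to 88 mm and grips with 3 to 60 N. Pads are 19 mm wide; open, the fingers measure 130 mm over their backs; the gripper's body (78 mm by 193 mm) begins 47 mm behind the grasp point.
Start: joints at [92.71, 20.546, 0.682, 0, -70.136, -16.507], TCP at [160.984, 655.499, 226.561] pointing down, gripper open.
Joint ranges: [-176.03, 176.03], [-82.01, 121.73], [-58.28, 71.71], [-173.87, 95.51], [-174.79, -0.11], [-173.66, 173.66]. Speed limits (degrees/s): [136.94, 136.94, 172.46, 180, 180, 180].

### API

Orientations are given as a 3x3 rotation matrix whose columns are the frame's x, y, z axes.
In Python, from rig import r, set_gripper, sensors, viewer, order gives the robot as it stands. Calls block until the motion is done:
- r.goto(position, orientation): joint-space move of the TCP to a pose.
- r.move_linear(position, rot=None, vel=150, until_force=None): straight line of the TCP; rot=None keeps the orientation; vel is the mean speed in mm/s. With until_force (N) it stops when the force on the tool has changed by that much, and returns True; else False.
- r.movej(angles): joint-space move.
- set_gripper(opening, squeeze=None): finger opening in mm; squeeze is the grip in N (None keeps the last); returns when the fingers have stopped.
- r.pause(seconds).
- r.solve_ik(position, orientation): joint angles nearest the present ones, or None.
- sensors.state(): the state.
- viewer.camera(name): name is "scene" or "top" or "wrist"; returns the picture (384x512x3 uint8, red, green, blue); there is no depth.
- viewer.get_calibration(name): a dict with "fx", "fy", "cx", "cy" (pixels), "k1" (the pictures are not rectified: a ray, as slopes to the right and down, at radius r is drawn at 1 + k1 r^2 times it, then the intrinsics apply), "rvec" (rotation vector, rad) and "tvec" (3), from world to camera coordinates, as OpenCV has them. Camera axes: x right, y down, z forward; pixel columns grow to the right and rows downward; lengths in mm; the calibration is good to about 2 mm. A picture is of the moment at which its call begins: read the wrist's pose just before it. get_calibration takes no time and is no camera call; for the wrist camera it gives the pose at the moment of the call.
A pose or a line that the arm cannot do raises r.PlanningError and nothing moves.
- order.finish_job(): hands the job in, once; it reports no verdict.
The state is a dict: "time_s": time; "joint_positions": joint angles; "qd": joint speeds; "effort": joint torques, N m; "eef_pos": TCP position; "orientation": TCP orientation; "ft_force": force on the tool from outside, world axes, zero at the start; "torque": the same for the moment, N m; "gripper_width": finger opening in mm.
Only numpy, scipy, OpenCV 4.12 (cv2) and the standard library are available. Lean on these libraries where they do the work, as an engineer would, in place of code of your own. Each camera call takes 0.05 s, during which the arm holds its last target.

## Working session

There is one attempt and no reset: what is moved stays moved. The work goes in short steps, each a Python script; the robot and the scene stay as the last script left them, time stands still between calls to the robot, and variables do not carry over. Pictures are saved under pics/ and viewed, and the job is handed in when it is done.

```bash
ls; mkdir -p pics; python3 - <<'E'
from rig import r, set_gripper, sensors, viewer, order
import cv2
for n in ("scene","top","wrist"):
    c=viewer.get_calibration(n); print(n,c)
    cv2.imwrite(f"pics/{n}0.png",viewer.camera(n)[:,:,::-1])
print(sensors.state()); print(r.tcp_to_grasp)
E
```

```text
pics
scene {'fx': 441.5535584031422, 'fy': 441.5535584031422, 'cx': 259.30818298719305, 'cy': 192.22125106099614, 'k1': 0.03186908636586631, 'rvec': array([ 2.25476269, -0.5317998 ,  0.22544723]), 'tvec': array([-506.66682421,  247.72306657,  776.80973063])}
top {'fx': 375.84710399374575, 'fy': 375.84710399374575, 'cx': 256.4754539750851, 'cy': 196.86308676107802, 'k1': -0.07735857447192433, 'rvec': array([ 2.15366566, -2.09596903,  0.18329073]), 'tvec': array([ -2.93679356, 553.64793288, 806.11913525])}
wrist {'fx': 304.9576369269751, 'fy': 304.9576369269751, 'cx': 252.85428046801977, 'cy': 197.03653157492204, 'k1': -0.020346886230477083, 'rvec': array([-1.80665603,  2.30444095,  0.36014929]), 'tvec': array([674.70809933, -39.13806205, 391.80986491])}
{'time_s': 0.15, 'joint_positions': array([ 9.27108331e+01,  2.05842090e+01,  6.48434907e-01, -1.28951769e-02,
       -7.01357439e+01, -1.65072393e+01]), 'qd': array([-0.03658904, -0.12209563,  0.13239104,  0.06739027,  0.04120417,
       -0.05187322]), 'effort': array([ 3.27767666e-04, -5.83273959e+01,  2.93288505e+01,  7.00123340e+00,
        8.80713022e-03, -1.05792537e-04]), 'eef_pos': array([160.9126888 , 655.18869909, 225.83835007]), 'orientation': array([[ 9.71130980e-01, -2.38546844e-01, -1.52400528e-04],
       [-2.38546845e-01, -9.71130178e-01, -1.25682871e-03],
       [ 1.51811771e-04,  1.25689996e-03, -9.99999199e-01]]), 'ft_force': array([ 0.11119915,  0.33173687, -0.28794749]), 'torque': array([-0.00517816,  0.01055404, -0.04936557]), 'gripper_width': 87.55661304562915}
18.8
```

View pics/top0.png

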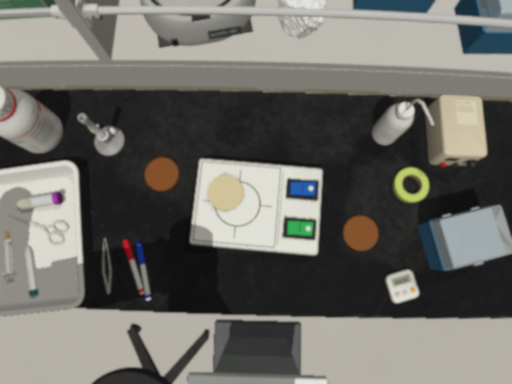

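View pics/scene0.png

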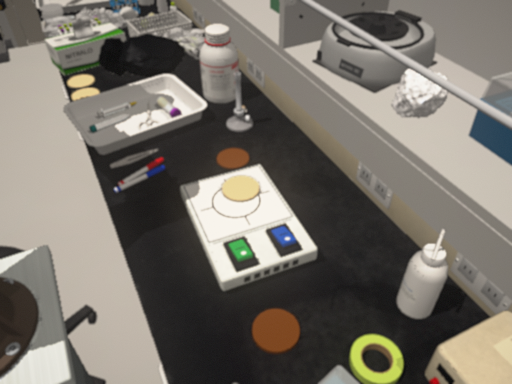

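View pics/wrist0.png

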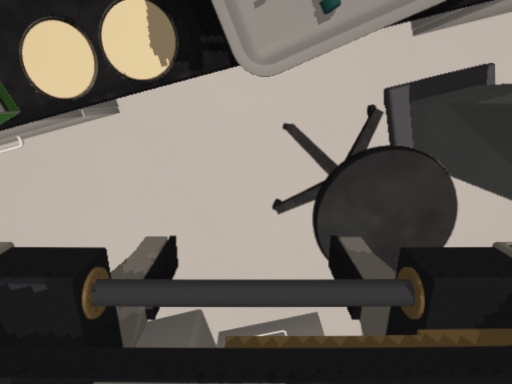

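The top view shows one viewer, around (257,205). The beige dish is on its stage at (225,193) and the ring centre is near (238,204). The rockers are green (299,228) and blue (302,188). The look-alikes are brown discs at (162,174) and (361,233), plus beige dishes off the viewer at scene (80,80)/(85,95). Only the beige disc on the stage fits. I'll measure it next and check an enlarged crop.

```bash
cat > h.py <<'E'
from rig import r, set_gripper, sensors, viewer, order
import cv2, numpy as np
def ray(cal,px):
    K=np.array([[cal['fx'],0,cal['cx']],[0,cal['fy'],cal['cy']],[0,0,1.]])
    n=cv2.undistortPoints(np.array(px,float).reshape(-1,1,2),K,np.array([cal['k1'],0,0,0.]))[:,0]
    R=cv2.Rodrigues(cal['rvec'])[0]; C=-R.T@cal['tvec']
    return C,(np.c_[n,np.ones(len(n))])@R
def onz(cal,px,z):
    C,d=ray(cal,px); return C+d*((z-C[2])/d[:,2])[:,None]
def masks(im):
    h=cv2.cvtColor(im,cv2.COLOR_RGB2HSV); H,S,V=cv2.split(h)
    return dict(dish=((H>10)&(H<30)&(S>50)&(V>160)),green=((H>45)&(H<80)&(S>120)),blue=((H>100)&(H<130)&(S>120)),
      white=((S<40)&(V>190)))
def blobs(m,minA=60):
    cs,_=cv2.findContours(m.astype(np.uint8),cv2.RETR_EXTERNAL,cv2.CHAIN_APPROX_NONE)
    return [c for c in cs if cv2.contourArea(c)>minA]
def circ(P):
    A=np.c_[2*P[:,:2],np.ones(len(P))]; s=np.linalg.lstsq(A,(P[:,:2]**2).sum(1),rcond=None)[0]
    return s[:2],np.sqrt(s[2]+s[:2]@s[:2])
E
python3 - <<'E'
from h import *
for n,b in (("top",(180,145,340,265)),("scene",(170,150,330,300))):
    im=cv2.imread(f"pics/{n}0.png")[:,:,::-1].copy(); cal=viewer.get_calibration(n)
    M=masks(im)
    for k,z in (("dish",59),("green",62),("blue",62),("white",45)):
        for c in blobs(M[k],100 if k!="white" else 3000):
            p=c[:,0,:].astype(float)
            m=cv2.moments(c); u=[m['m10']/m['m00'],m['m01']/m['m00']]
            P=onz(cal,p,z); cc,R=circ(P)
            if not(b[0]<u[0]<b[2] and b[1]<u[1]<b[3]): continue
            print(n,k,np.round(u,1),onz(cal,u,z).round(1)[0],"circ",cc.round(1),R.round(1))
            if k=="white":
                q=cv2.minAreaRect(P[:,:2].astype(np.float32)); print(q, cv2.boxPoints(q).round(1).tolist())
    x0,y0,x1,y1=b
    cv2.imwrite(f"pics/{n}0c.png",cv2.resize(im[y0:y1,x0:x1,::-1],None,fx=4.5 if n=="top" else 3.9,fy=4.5 if n=="top" else 3.9,interpolation=cv2.INTER_CUBIC))
E
```

```text
top dish [225.1 192.2] [560.5  83.1  59. ] circ [560.9  83.1] 39.0
top green [299.7 227.6] [484.7 -85.6  62. ] circ [485.1 -85.5] 25.2
top blue [302.3 188.5] [573.2 -90.8  62. ] circ [573.6 -90.9] 25.3
top white [255.2 207.3] [530.1  14.3  45. ] circ [535.3  10.3] 128.9
((534.1494750976562, 11.105148315429688), (283.48419189453125, 195.0587158203125), 86.58915710449219) [[428.3999938964844, -124.5999984741211], [623.0999755859375, -136.1999969482422], [639.9000244140625, 146.8000030517578], [445.20001220703125, 158.39999389648438]]
scene dish [240.2 188.2] [555.9  74.1  59. ] circ [556.4  75.3] 41.3
scene green [240.1 249.4] [482.3 -87.2  62. ] circ [482.5 -86.7] 20.9
scene blue [283.2 235.4] [571.9 -92.7  62. ] circ [572.6 -92.4] 21.8
scene white [245.9 223. ] [527.7 -14.7  45. ] circ [536.    2.9] 137.5
((531.3803100585938, 8.843353271484375), (286.1656494140625, 198.236328125), 86.58161926269531) [[423.8999938964844, -128.10000610351562], [621.7999877929688, -139.89999389648438], [638.9000244140625, 145.8000030517578], [441.0, 157.60000610351562]]
```

View pics/top0c.png

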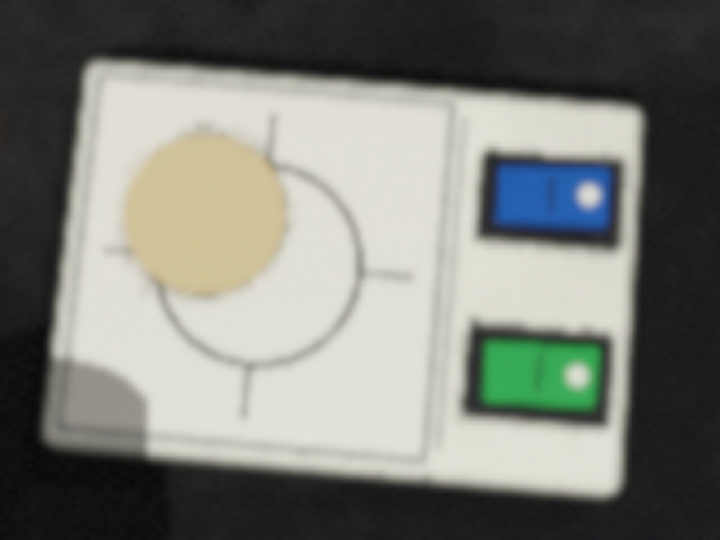

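View pics/scene0c.png

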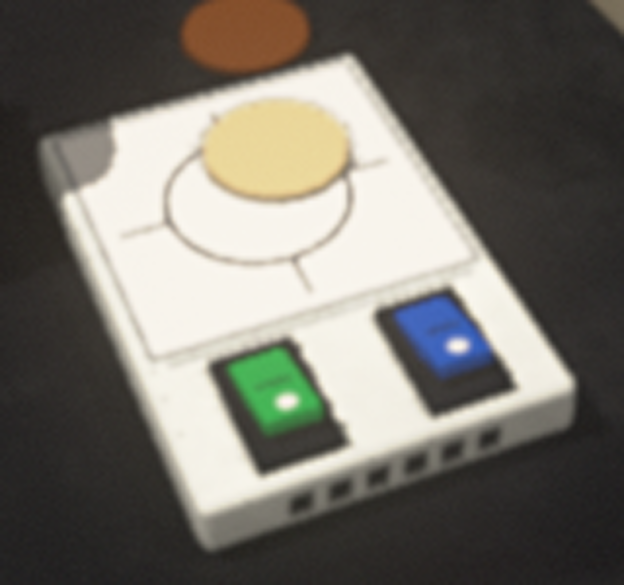

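The crop confirms it: the beige dish on the stage overlaps the ring's upper left. The green rocker is nearest the robot, and its white dot is at the -y end, so it is off. Next I'll refine the ring centre, dish edge and dots, and check clearances.

```bash
cat >> h.py <<'E'
def measure(im,cal,guess,yaw):
    """ring centre, dish centre, viewer-frame, from one image. guess=ring centre world xy"""
    out={}
    g=cv2.cvtColor(im,cv2.COLOR_RGB2GRAY).astype(np.float32)
    H,S,V=cv2.split(cv2.cvtColor(im,cv2.COLOR_RGB2HSV))
    # dish: yellowish, saturation
    m=(H>10)&(H<35)&(S>35)&(V>120)
    best=None
    for c in blobs(m,150):
        P=onz(cal,c[:,0,:]+0.0,59); q,R=circ(P)
        if np.hypot(*(q-guess))<90 and (best is None or R>best[1]): best=(q,R)
    out['dish']=best
    # ring: black-hat dark lines, keep rays at radius 44..60 of guess, iterate circle fit
    bh=cv2.morphologyEx(g,cv2.MORPH_BLACKHAT,np.ones((9,9)))
    v,u=np.nonzero((bh>25)&(S<60)); 
    P=onz(cal,np.c_[u,v],45)[:,:2]
    if best is not None: P=P[np.hypot(*(P-best[0]).T)>52]
    c=np.array(guess,float)
    for tol in (12,7,4,3,3):
        d=np.hypot(*(P-c).T); s=abs(d-51.5)<tol
        c,R=circ(P[s])
    out['ring']=(c,R,int(s.sum()))
    return out
E
python3 - <<'E'
from h import *
for n in ("top","scene"):
    im=cv2.imread(f"pics/{n}0.png")[:,:,::-1].copy(); cal=viewer.get_calibration(n)
    print(n,"C",ray(cal,[[0,0]])[0].round(),measure(im,cal,(537,56),0))
    M=masks(im)
    for k in("green","blue"):
        c=[b for b in blobs(M[k],100) if abs(onz(cal,b[:,0].mean(0),62)[0][:2]-[530,-88]).max()<70][0]
        x,y,w,h=cv2.boundingRect(c); H,S,V=cv2.split(cv2.cvtColor(im,cv2.COLOR_RGB2HSV))
        f=np.zeros(S.shape,np.uint8); cv2.drawContours(f,[cv2.convexHull(c)],-1,1,-1); f=cv2.erode(f,np.ones((3,3)))
        vv,uu=np.nonzero((f>0)&(S<110)&(V>170)); print(k,uu.mean(),vv.mean(),onz(cal,[[uu.mean(),vv.mean()]],68)[0].round(1))
cal=viewer.get_calibration("top")
th=-np.deg2rad(3.4)
print(onz(cal,[[25,120],[105,140],[60,30],[258,345],[250,10],[200,75]],100).round())
d=np.array([537-560,56-83.]);d/=np.hypot(*d)
for s in(1,-1):
    x=np.r_[s*d,0];z=np.array([0,0,-1.]);R=np.c_[x,np.cross(z,x),z]
    print(s,r.solve_ik([594,123,150],R),r.solve_ik([537-d[0]*42,56-d[1]*42,49],R))
E
```

```text
top C [402.   4. 892.] {'dish': (array([560.77618266,  83.13507026]), np.float64(40.454288420410386)), 'ring': (array([538.75948702,  56.26903893]), np.float64(51.47027143368026), 176)}
green 307.9166666666667 227.97222222222223 [ 483.8 -103.    68. ]
blue 310.4193548387097 187.93548387096774 [ 573.7 -108.2   68. ]
scene C [ 277. -595.  701.] {'dish': (array([556.56850546,  75.48564817]), np.float64(42.83235243831473)), 'ring': (array([537.1530776 ,  57.64655481]), np.float64(51.52332446427424), 135)}
green 243.06060606060606 252.42424242424244 [ 482.3 -101.1   68. ]
blue 287.10714285714283 238.17857142857142 [ 572.4 -107.    68. ]
[[ 711.  552.  100.]
 [ 665.  354.  100.]
 [ 945.  502.  100.]
 [ 240.    0.  100.]
 [1000.   40.  100.]
 [ 826.  149.  100.]]
1 [ 30.13148318  17.55854943 -14.24628558   0.         -58.19516499
 -70.55756192] [ 28.48738024  21.01118076 -24.96622376   0.         -44.02259548
 -68.91345898]
-1 [ 30.13148318  17.55854943 -14.24628558   0.         -58.19516499
 109.44243808] [ 28.48738024  21.01118076 -24.96622376   0.         -44.02259548
 111.08654102]
```

```bash
python3 - <<'E'
from h import *
s=sensors.state(); cal=viewer.get_calibration("wrist")
C,d=ray(cal,[[256,192]]); Rt=s["orientation"]
print("cam in tool",Rt.T@(C-s["eef_pos"]),"axis",Rt.T@d[0])
E
```

```text
cam in tool [ 8.24867394e+01 -2.61945413e-02 -1.59059132e+02] axis [-0.28982569  0.00925099  0.95723281]
```

```bash
cat >> h.py <<'E'
def tool(dx):
    dx=np.asarray(dx,float)/np.hypot(*dx); x=np.r_[dx,0]; z=np.array([0,0,-1.]); return np.c_[x,np.cross(z,x),z]
def snap(n,name,guess=(538,57)):
    cal=viewer.get_calibration(n); im=viewer.camera(n); cv2.imwrite(f"pics/{name}.png",im[:,:,::-1])
    return im,cal
E
python3 - <<'E'
from h import *
R0=sensors.state()["orientation"]
d=np.array([538-560,57-83.]); 
r.goto([330,370,270],R0)
r.goto([594,123,200],tool(d))
set_gripper(60)
im,cal=snap("wrist","w1"); print(measure(im,cal,(538,57),0))
s=sensors.state(); print(s["time_s"],s["eef_pos"],s["gripper_width"],s["ft_force"])
E
```

```text
{'dish': (array([560.8803823 ,  83.67151301]), np.float64(40.42673259004454)), 'ring': (array([537.38835144,  56.09212317]), np.float64(51.562909185358365), 896)}
3.5417 [594.02002806 122.95343952 200.03106337] 59.84189612016807 [-0.71960689 -0.02565769  0.28620831]
```

View pics/w1.png

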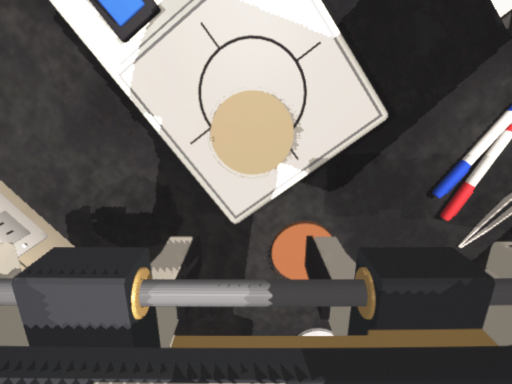

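The wrist view shows the dish at pixel (252,132) and the ring around (252,90). It gives the dish at (560.9,83.7) and the ring at (537.4,56.1), which agrees with the top camera. I'll push with the two fingers open 60 mm as a V, stopping short to look.

```bash
python3 - <<'E'
from h import *
D=np.array([560.9,83.7]); G=np.array([537.4,56.1]); d=(G-D)/np.hypot(*(G-D)); R=tool(d)
p=D-d*56
r.move_linear([*p,75],R,vel=150)
print(r.move_linear([*p,49],vel=60,until_force=5))
p=G-d*(42.4+5)
print(r.move_linear([*p,49],vel=40,until_force=8)); 
im,cal=snap("wrist","w2"); print(measure(im,cal,G,0))
s=sensors.state(); print(s["time_s"],s["eef_pos"],s["gripper_width"],s["ft_force"], "d",d)
E
```

```text
False
False
{'dish': (array([524.33712069,  48.62002986]), np.float64(23.46580332214136)), 'ring': (array([537.49277188,  56.37100048]), np.float64(51.97418333934617), 1468)}
6.4333 [568.260495    92.33481949  48.944335  ] 60.30733502298046 [ 0.3695831  -0.27797642 -0.61093275] d [-0.64828881 -0.76139452]
```

View pics/w2.png

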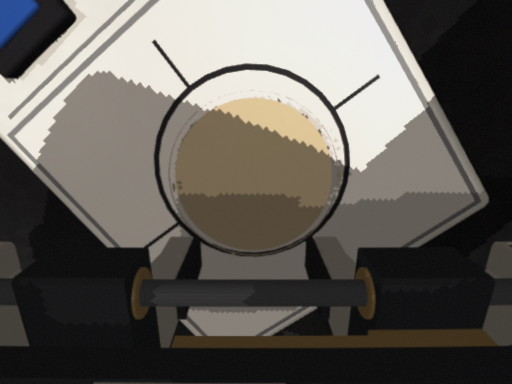

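The dish (x 173–334, y 97–253) is nearly centred in the ring (x 155–349, y 64–255), a few mm short, but shadow broke the mask. I'll measure again with a shadow-tolerant mask.

```bash
sed -i 's/m=(H>10)&(H<35)&(S>35)&(V>120)/m=(H>8)\&(H<35)\&(S>60)\&(V>45)/' h.py; python3 - <<'E'
from h import *
im=cv2.imread("pics/w2.png")[:,:,::-1].copy(); 
cal=viewer.get_calibration("wrist"); print(measure(im,cal,(537.4,56.1),0))
E
```

```text
{'dish': (array([538.2916712 ,  58.65191226]), np.float64(39.08395041654798)), 'ring': (array([537.85905356,  57.34273804]), np.float64(52.749675627588395), 2043)}
```

```bash
python3 - <<'E'
from h import *
G=np.array([537.4,56.1]); d=np.array([-0.64829,-0.76139])
r.move_linear([*(G-d*44.2),49],vel=25,until_force=8)
print(sensors.state()["eef_pos"])
r.move_linear([*(G-d*62),49],vel=80)
r.move_linear([*(G-d*85),200],vel=200)
im,cal=snap("wrist","w3"); print(measure(im,cal,G,0))
im,cal=snap("top","t3"); print(measure(im,cal,G,0))
s=sensors.state(); print(s["time_s"],s["eef_pos"])
E
```

```text
[565.93717093  89.65362027  48.98609744]
{'dish': (array([537.33625306,  57.69702577]), np.float64(39.62130955752205)), 'ring': (array([537.4327798 ,  57.02604074]), np.float64(52.848810873091125), 599)}
{'dish': (array([536.69076707,  57.35414134]), np.float64(38.547114886417)), 'ring': (array([537.28445093,  56.78945117]), np.float64(52.89113360986908), 74)}
8.1 [591.58206727 120.36114803 198.36648301]
```

View pics/w3.png

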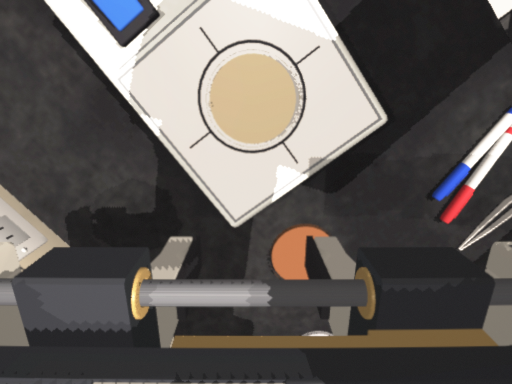

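The dish is centred within about 1–1.5 mm in both views (margin 5.5 mm). Next is the green dot, at about (483,-103.5).

```bash
python3 - <<'E'
from h import *
y=np.array([0.0593,0.9982]); R=tool(-y)
P=np.array([483.0,-103.3])-2*y
r.goto([*P,150],R); set_gripper(0)
r.move_linear([*P,78],vel=120)
print(r.move_linear([*P,58],vel=25,until_force=28))
s=sensors.state(); print(s["time_s"],s["eef_pos"],s["ft_force"])
r.move_linear([*P,110],vel=120)
r.move_linear([*(P-60*y),230],vel=200)
G=(537.4,56.3)
im,cal=snap("top","t4"); print(measure(im,cal,G,0)); cv2.imwrite("pics/t4c.png",cv2.resize(im[145:265,180:340,::-1],None,fx=4.5,fy=4.5,interpolation=cv2.INTER_CUBIC))
im,cal=snap("scene","s4"); cv2.imwrite("pics/s4c.png",cv2.resize(im[150:300,170:330,::-1],None,fx=3.9,fy=3.9,interpolation=cv2.INTER_CUBIC))
s=sensors.state(); print(s["time_s"],s["eef_pos"])
E
```

```text
False
11.8833 [ 483.51152194 -105.52175741   59.44872219] [-4.98528244 -1.0176199  18.16011691]
{'dish': (array([456.11160657,  88.69158549]), np.float64(275.337672730995)), 'ring': (array([0., 0.]), np.float64(0.0), 0)}
13.3833 [ 478.50774078 -164.72741657  228.35355919]
```

View pics/t4c.png

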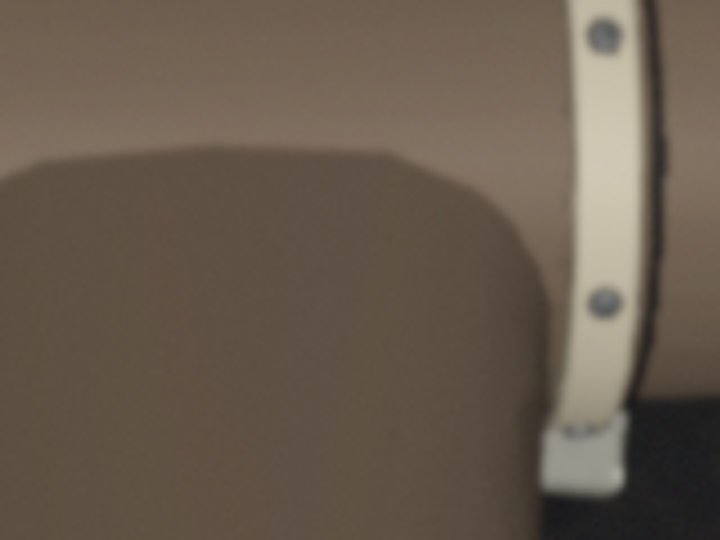

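View pics/s4c.png

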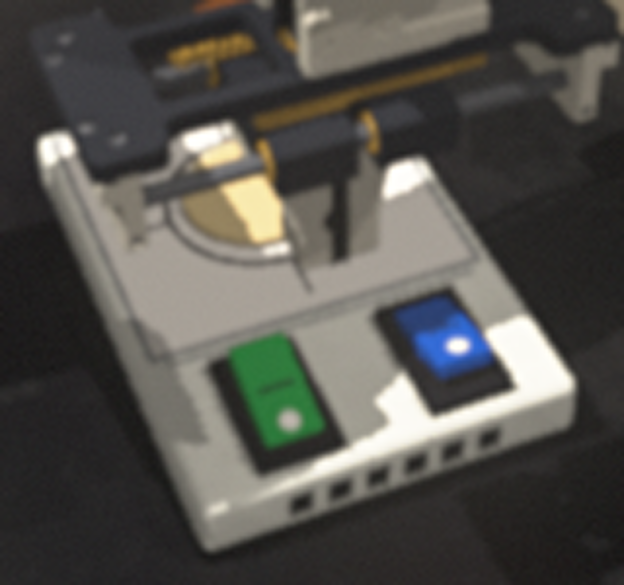

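The scene crop shows the green rocker with its dot end down (dot 288,418, previously 287,400) and the blue one unchanged. The arm blocks the dish, so I'll move aside for a final check.

```bash
python3 - <<'E'
from h import *
R=sensors.state()["orientation"]
r.goto([330,370,270],R)
G=(537.4,56.3)
im,cal=snap("top","t5"); print(measure(im,cal,G,0)); cv2.imwrite("pics/t5c.png",cv2.resize(im[145:265,180:340,::-1],None,fx=4.5,fy=4.5,interpolation=cv2.INTER_CUBIC))
im,cal=snap("scene","s5");print(measure(im,cal,G,0)); cv2.imwrite("pics/s5c.png",cv2.resize(im[150:300,170:330,::-1],None,fx=3.9,fy=3.9,interpolation=cv2.INTER_CUBIC))
s=sensors.state(); print(s["time_s"],s["eef_pos"])
E
```

```text
{'dish': (array([536.63198894,  57.19094288]), np.float64(37.93013600950605)), 'ring': (array([537.26046876,  56.66273933]), np.float64(52.84862861883391), 76)}
{'dish': (array([532.92174428,  49.75277136]), np.float64(41.26220364516716)), 'ring': (array([535.83476219,  55.51153148]), np.float64(52.35812810966328), 61)}
15.4917 [330.53210983 369.40649482 269.9281795 ]
```

View pics/t5c.png

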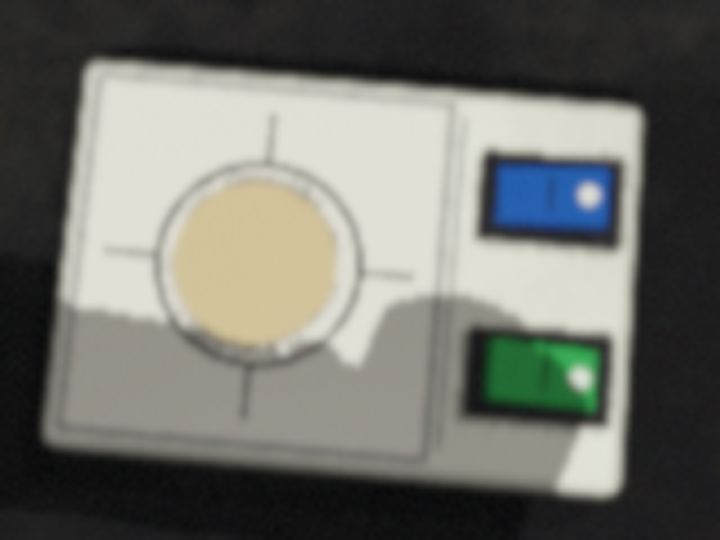

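View pics/s5c.png

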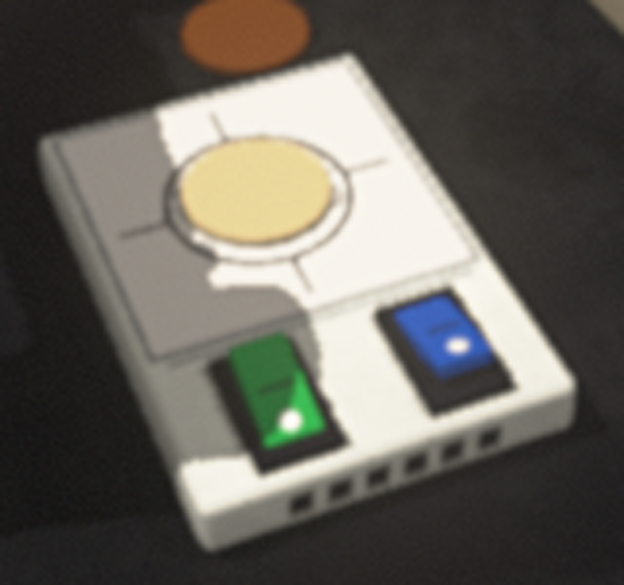

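Top view: the dish (crop centre 255,263) sits inside the ring with white visible all round. Green is on, and blue is off as before. Handing in.

```bash
python3 -c "
from rig import order,sensors
print(sensors.state()['time_s'],order.finish_job())"
```

```text
the job is handed in; nothing more can be done
15.4917 None
```

The culture dish lies inside the ring, the green switch is on and the blue ultraviolet switch is still off. I handed the job in at 15.5 s with the arm well clear.

- **Dish:** I pushed it about 36 mm across the stage with the two open fingers, without lifting it. The last top view puts its centre about 1 mm from the ring's centre, with a margin of 5.5 mm. The wrist view before the press agreed, at about 1–1.5 mm.
- **Green switch:** I pressed at the white dot after checking the dish was centred. The force at the tool was about 18 N at the bottom of the press. The final scene view shows the dot end down.
- **Disagreement:** the scene camera puts the dish about 6 mm off the ring's centre. It showed a similar offset (about 9 mm) before the push, probably because the visible beige lies lower than the 59 mm top I assumed. Taking out that offset, it agrees with the other cameras to about 2–3 mm.
- **Failed checks:** shadow spoiled one dish measurement during the push, and the arm blocked the top view once. I repeated both.

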